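# Clamp a papermaking mould in the re-facing jig

## Task

The papermaking mould on the jig board has to be held down before its wire cover is re-stitched: squeeze the thumb release of the rail clamp and, holding it in, slide the clamp along until its foot stands over the middle of the width of the mould's end bar on the clamp's side, then let go so that it locks. Then screw the wing knob down clockwise until its slip clutch clicks, and stop at that first click: a second click, or pressing the foot on the wire, spoils the mould. Leave the mould where it lies, do not knock the brush and the wire reel about, and let go of everything at the end.

Things in the scene. Friction and masses are not known exactly. Their poses are not given: they have to be found in the camera images.
- jig: Fixed jig: plywood board 320 x 560 x 18 mm with an aluminium clamp rail (40 mm wide, top 38 mm above the bench) along its edge nearest the robot and a low wooden fence beside it. Origin on the bench; y axis along the rail (the clamp starts near the +y end), x axis away from the robot across the board. The rail's axis lies at x = -130 mm.
- clamp_grip (a point): Place to grasp: middle of the upright black grip on the clamp carriage, 94 mm above the bench; axes as the jig's. Grip 26 mm thick (x), from 64 to 118 mm above the bench; along y it reaches from +17 mm (plain finger rest) to -17 mm, and the thumb release stands out of its -y face to -26 mm: squeezing the grip along y pushes the release in.
- carriage (a joint): How far (m) the clamp has slid from the rail's +y end; grows towards -y of the jig, onto the mould (0 to 0.24). Braked (it resists 25 N or more) unless the release is held in; free, it takes about 2 N. Under the grip is a steel block 62 mm (y) x 60 mm (x), top 64 mm above the bench; a steel arm 26 mm wide (66 to 84 mm above the bench) reaches 105 mm in +x to the upright spindle with foot and knob.
- release (a joint): Thumb release of the clamp, a pad 20 x 34 mm: 0 = out, clamp locked; 0.006 m = fully in, clamp free. Sprung: about 17 N to start, 19 N fully in; it moves towards +y of the jig.
- foot: Rubber foot at the lower end of the clamp spindle, a disc 22 mm across, 8.5 mm high. Origin: centre of its underside; axes as the jig's. It goes down as the knob is turned clockwise (16 mm a turn) and does not turn itself; at the start it hangs 2 to 5 mm higher than the top of the mould's bars.
- knob_grip (a point): Place to grasp the wing knob: on its vertical axis, 147 to 150 mm above the bench at the start. The wing is a black bar 80 mm long (this point's x axis), 15 mm thick (y), 28 mm tall (17 mm below this point to 11 mm above); under it is the round clutch housing, 46 mm across. Clockwise from above tightens; the knob sinks 16 mm a turn.
- knob (a joint): Angle (rad) of the knob against its spindle, clockwise positive; about 0 (up to 0.1 of give) until the clutch slips. Running down takes 0.15 to 0.25 N m; once the foot bears, the torque climbs 0.1 to 0.2 more within about 1 rad, then falls to nothing within 0.25 rad: the click, as this angle passes 0.26. Let go, the knob then springs on to 0.524 (before 0.26, back to 0). A second click comes at 0.785.
- mould: Papermaking mould: loose dark wooden frame 220 mm (x) x 280 mm (y), 28 mm high, 0.9 kg, lying on the jig board, x and y about along the jig's; wire cover sunk 4 mm below the bars. Origin: centre of its underside. End bars run along x, 34 mm wide, centred at y = +123 and -123 mm; the clamp works on the +123 mm one. Top of the bars 46 mm above the bench.
- brush: Bystander: flat brush, 150 mm long, lying on the wire of the mould.
- reel: Bystander: brass wire reel, 56 mm across, 40 mm high, standing on the jig board at the end away from the clamp.

How it is judged:
By the outcome, as a careful person would: the job done as asked, in the order asked, and still so for the second after the job is handed in, with the robot touching nothing.
It also fails if it takes over 64 s, if anything falls off the work surface, if the arm or the gripper's body presses on something with over 40 N, if the wrist force passes 120 N, or if a joint passes its speed limit or range.

## Robot

A 6-joint arm with a two-finger parallel gripper is mounted at the origin on the work surface. World frame = base frame: x ahead of the robot, y to its left, z up, the work surface at z = 0. Lengths are in m, angles in rad, forces in N, time in s.
With the tool pointing down it reaches from about 0.225 to 0.725 m from the base axis. Payload 3.1 kg.
Tool frame: the origin (TCP) lies on the centre line of the jaws, within the pads' length; the fingertips stand 11 mm ahead of it and the grasp point (between the pads) lies 8 mm behind it; z points along the fingers, y is the line along which they close (so a half turn about z gives the same grasp; the last joint's range is limited). The gripper opens to 85 mm and grips with 20 to 120 N. Pads are 22 mm wide; open, the fingers measure 114 mm over their backs; the gripper's body (76 mm by 85 mm) begins 54 mm behind the grasp point. The pads swing forward as they close: fully open they stand 13 mm farther back than shut.
Start: joints at [-1.466, 0.048, 0.099, 1.622, 0, 1.443], TCP at [0.121, -0.511, 0.242] pointing down, gripper open.
Joint ranges: [-2.91, 2.91], [-0.99, 1.94], [-1.21, 1.42], [-2.12, 2.29], [-1.49, 1.47], [-3.14, 3.14]. Speed limits (rad/s): [2.79, 2.79, 3.14, 3.14, 3.14, 3.14].

## Interface

Orientations are given as a 3x3 rotation matrix whose columns are the frame's x, y, z axes.
In Python, from cell import * gives the robot as it stands.
- The arm moves only by the tool drive_tool, never from a script. Its argument "increments" is a list of rows, each a list of 7 numbers: the opening, from 0 (shut) to 1 (fully open), then the shift along the world's x, y, z in units of 40 mm (1.0 is 40 mm), then the turn, a rotation vector about the world's x, y, z in rad. A call has 1 to 12 rows; each row shifts and turns the commanded pose from where the row before left it; what a row does not reach is not made up. A row lasts 1/8 s, in which the tool goes at most 62.5 mm and 10.7 degrees, less where a joint would pass 70% of its speed; a pose out of reach is approached as far as the arm can. A call is refused whole if a number of a shift passes 1 or a number of a turn 0.188, either way. A call with a gripper value outside its range is refused whole. The fingers move at their own pace and stop on an object; "newtons" is the grip in N (left out, the last holds). Time passes only in rows, so rows that do not move let the fingers close. It gives the time, the measured TCP pose, the force, the opening and the grip force at its end, in the units of the state.
- state(): the state, without advancing time (a new reading comes with each control period).
- camera(name): name is "scene" or "side" or "wrist"; returns the picture (480x640x3 uint8, red, green, blue); there is no depth.
- camera_model(name): a dict with "vfov" (degrees; the focal length in pixels is half the picture's height over the tangent of half this angle, whatever the lens; pixels are square), "cx", "cy" (the principal point, pixels), "dist" ([k1, k2, p1, p2, k3] as OpenCV has them; the pictures are not rectified), "T" (4x4, takes a point from camera to world coordinates). Camera axes: x right, y down, z forward; pixel columns grow to the right and rows downward; lengths in m; the calibration is good to about 2 mm. A picture is of the moment at which its call begins: read the wrist's pose just before it. camera_model takes no time and is no camera call; for the wrist camera it gives the pose at the moment of the call.
- finish_job(): hands the job in; it is judged then, once.
The state is a dict: "time_s": time; "joint_pos": joint angles; "qvel": joint speeds; "joint_torque": joint torques, N m; "tcp_pos": TCP position; "ee_rot": TCP orientation; "wrist_force": force on the tool from outside, world axes, zero at the start; "ft_torque": the same for the moment, N m; "grip_width": finger opening in m; "gripper_force": force on a finger pad.
Only numpy, scipy, OpenCV 4.12 (cv2) and the standard library are available. Lean on these libraries where they do the work, as an engineer would, in place of code of your own. Each camera call takes 0.05 s, during which the arm holds its last target. There are 200 camera calls.

## Working session

There is one attempt and no reset: what is moved stays moved. The work goes in short steps, Python scripts to look and compute and a tool call to move; the robot and the scene stay as the last step left them, time stands still between calls to the robot, and variables do not carry over. Pictures are saved under pics/ and viewed, at most 10 in all, crops included, and the job is handed in when it is done.

Besides the shell and the picture viewer there is one more tool, called after "Call:" as name([rows], argument=value, ...), one row to a line, values as JSON. drive_tool: Moves the arm, as the interface text tells. Its arguments: {"type":"object","properties":{"increments":{"type":"array"},"newtons":{"type":"number"}},"required":["increments"]}

```bash
mkdir -p pics; ls
python3 - <<'E'
from cell import *
import cv2,numpy as np
for n in("scene","side"):
    cv2.imwrite(f"pics/{n}0.png",camera(n)[:,:,::-1])
    m=camera_model(n);print(n,m["vfov"],m["cx"],m["cy"],m["dist"],np.round(m["T"],4).tolist())
s=state();print(s)
E
```

```text
pics
scene 48.49005166620972 323.06985752866746 238.26286927361318 [-0.03811694  0.          0.          0.          0.        ] [[0.6037, 0.5154, -0.6082, 1.211], [0.7972, -0.3868, 0.4635, -0.5023], [0.0037, -0.7647, -0.6444, 0.7946], [0.0, 0.0, 0.0, 1.0]]
side 45.605755838538606 313.09831870216016 240.03963615183406 [-0.00828323  0.          0.          0.          0.        ] [[-0.9992, -0.0307, 0.0254, 0.5366], [-0.0399, 0.763, -0.6452, 0.735], [0.0004, -0.6457, -0.7636, 0.9732], [0.0, 0.0, 0.0, 1.0]]
{'time_s': 0.1, 'joint_pos': array([-1.46576773e+00,  4.86784391e-02,  9.77263178e-02,  1.62197521e+00,
        2.27480222e-05,  1.44299208e+00]), 'qvel': array([ 0.00114902, -0.00134636,  0.00431606, -0.00144298, -0.00030274,
        0.00018567]), 'joint_torque': array([ 2.79881089e-03, -3.39850760e+01,  3.20936000e+01,  1.58605952e-02,
       -1.00330712e-04,  4.08484595e-06]), 'tcp_pos': array([ 0.1210725 , -0.51030761,  0.24121912]), 'ee_rot': array([[ 9.73016698e-01,  2.30734620e-01, -2.00782161e-04],
       [ 2.30734520e-01, -9.73014430e-01,  2.12164343e-03],
       [ 2.94172650e-04, -2.11072186e-03, -9.99997729e-01]]), 'wrist_force': array([ 0.65528154, -0.06465008, -0.3805646 ]), 'ft_torque': array([0.02479974, 0.03623686, 0.01772203]), 'gripper_force': 0.0, 'grip_width': 0.08542549510242896}
```

View pics/scene0.png

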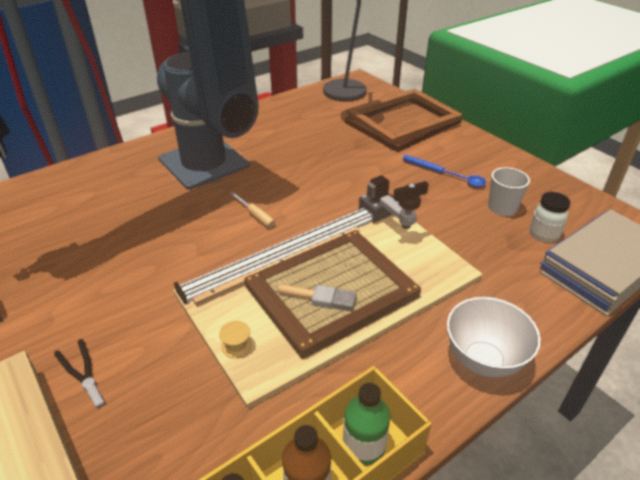

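View pics/side0.png

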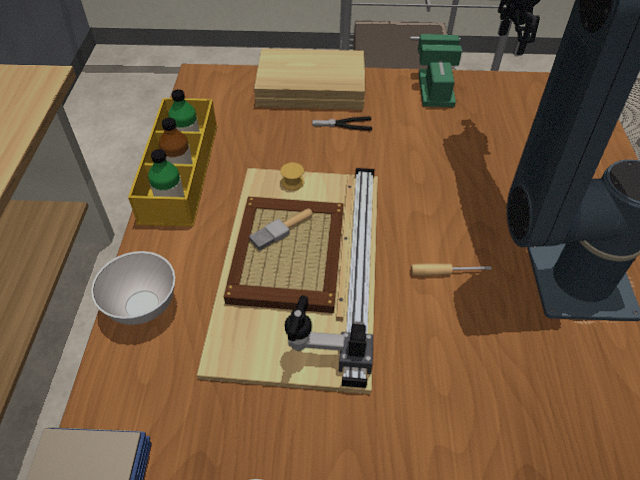

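Run:
```python
import cv2,numpy as np
a=cv2.imread("pics/side0.png")[160:390,195:385];b=cv2.imread("pics/scene0.png")[160:400,170:490]
cv2.imwrite("pics/c1.png",cv2.resize(a,None,fx=2.6,fy=2.6,interpolation=cv2.INTER_CUBIC))
cv2.imwrite("pics/c2.png",cv2.resize(b,None,fx=2.5,fy=2.5,interpolation=cv2.INTER_CUBIC))
```

```text
(no output)
```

View pics/c1.png

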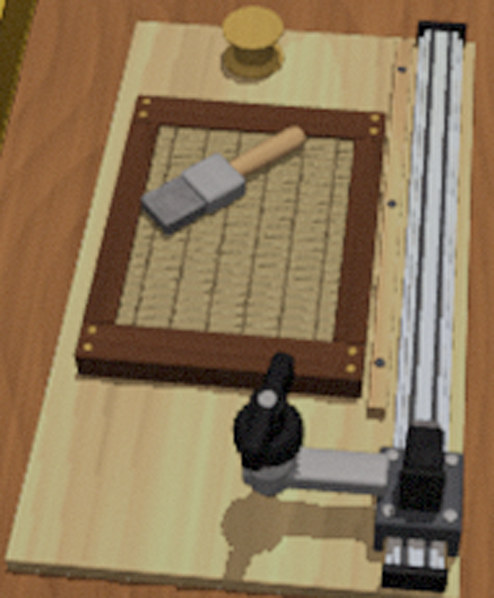

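View pics/c2.png

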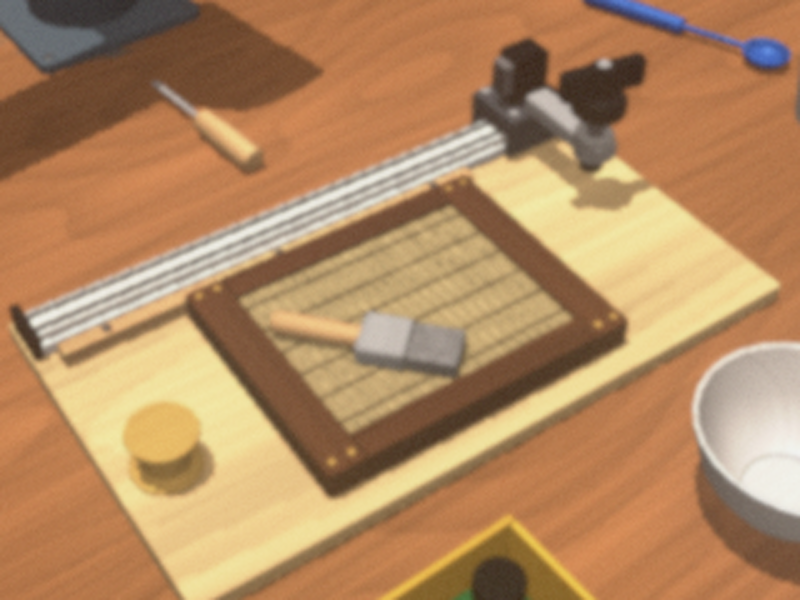

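```bash
cat > h.py <<'E'
from cell import *
import cv2,numpy as np
def ray(n,uv,m=None):
    m=m or camera_model(n);f=240/np.tan(np.radians(m["vfov"]/2))
    K=np.array([[f,0,m["cx"]],[0,f,m["cy"]],[0,0,1]])
    p=cv2.undistortPoints(np.array(uv,float).reshape(-1,1,2),K,np.array(m["dist"])).reshape(-1,2)
    T=np.array(m["T"]);return T[:3,3],np.c_[p,np.ones(len(p))]@T[:3,:3].T
def onz(n,uv,z,m=None):
    c,d=ray(n,uv,m);return c+d*((z-c[2])/d[:,2])[:,None]
def proj(n,P,m=None):
    m=m or camera_model(n);f=240/np.tan(np.radians(m["vfov"]/2))
    K=np.array([[f,0,m["cx"]],[0,f,m["cy"]],[0,0,1]]);T=np.linalg.inv(np.array(m["T"]))
    return cv2.projectPoints(np.array(P,float).reshape(-1,1,3),cv2.Rodrigues(T[:3,:3])[0],T[:3,3],K,np.array(m["dist"]))[0].reshape(-1,2)
def show():
    s=state();print(round(s["time_s"],2),s["tcp_pos"].round(4),s["wrist_force"].round(1),s["ft_torque"].round(2),round(s["grip_width"],4),round(s["gripper_force"],1));print(s["ee_rot"].round(3).tolist(),s["joint_pos"].round(2))
E
python3 - <<'E'
from h import *
S=lambda l:np.array([195,160])+np.array(l)/2.6
C=lambda l:np.array([170,160])+np.array(l)/2.5
print("mould TL TR BR BL"); print(onz("side",S([(140,97),(385,113),(361,381),(79,359)]),.046).round(4))
print("scene same");print(onz("scene",C([(333,482),(190,298),(468,180),(626,325)]),.046).round(4))
print("board");print(onz("side",S([(136,22),(10,563)]),.018).round(4));print(onz("scene",C([(780,288)]),.018).round(4))
print("rail top far black cap L,R");print(onz("side",S([(418,24),(466,26)]),.038).round(4))
print("knobtop");print(onz("side",S([(267,398)]),.161),onz("scene",C([(604,65)]),.161))
print("block corners top back L/R, front");print(onz("side",S([(462,452),(462,540),(376,535)]),.064))
print("grip top");print(onz("side",S([(408,423),(440,423),(442,460),(405,460)]),.118),onz("scene",C([(528,40),(547,50),(516,66),(500,56)]),.118))
E
```

```text
mould TL TR BR BL
[[ 0.7184 -0.1696  0.046 ]
 [ 0.5044 -0.1588  0.046 ]
 [ 0.5206  0.1185  0.046 ]
 [ 0.7333  0.1072  0.046 ]]
scene same
[[ 0.7302 -0.1781  0.046 ]
 [ 0.5133 -0.1636  0.046 ]
 [ 0.5327  0.1095  0.046 ]
 [ 0.7444  0.0937  0.046 ]]
board
[[ 0.7388 -0.2952  0.018 ]
 [ 0.7636  0.262   0.018 ]]
[[0.7744 0.2506 0.018 ]]
rail top far black cap L,R
[[ 0.4744 -0.2814  0.038 ]
 [ 0.4303 -0.2805  0.038 ]]
knobtop
[[0.5831537  0.21047521 0.161     ]] [[0.58896226 0.2041801  0.161     ]]
block corners top back L/R, front
[[0.44886094 0.1872383  0.064     ]
 [0.45072021 0.25569542 0.064     ]
 [0.5087612  0.25427545 0.064     ]]
grip top
[[0.48975004 0.19874571 0.118     ]
 [0.46824747 0.19788669 0.118     ]
 [0.46743363 0.22638164 0.118     ]
 [0.49183889 0.22735549 0.118     ]] [[0.47594286 0.22456912 0.118     ]
 [0.49848886 0.22743445 0.118     ]
 [0.50077686 0.1878981  0.118     ]
 [0.48025008 0.18685781 0.118     ]]
```

Call:
drive_tool([
  [1,0.3,0.5,0.3,0,0,0.1],
  [1,0.56,0.95,0.2,0,0,0.18],
  [1,0.56,0.95,0.2,0,0,0.18],
  [1,0.56,0.95,0.2,0,0,0.18],
  [1,0.56,0.95,0.2,0,0,0.18],
  [1,0.56,0.95,0.1,0,0,0.18],
  [1,0.56,0.95,0.1,0,0,0.18],
  [1,0.56,0.95,0.1,0,0,0.18],
  [1,0.56,0.95,0.1,0,0,0.18],
  [1,0.56,0.95,0.1,0,0,0.18],
  [1,0.56,0.95,0.1,0,0,0.18],
  [1,0.56,0.95,0,0,0,0.18],
])

```text
time_s: 1.6
tcp_pos: [0.38, -0.0715, 0.3103]
ee_rot: [[-0.68, 0.733, 0.0], [0.733, 0.68, -0.0], [-0.0, 0.0, -1.0]]
wrist_force: [-0.0, -0.8, 0.0]
grip_width: 0.0856
gripper_force: 0.0
```

Call:
drive_tool([
  [1,0.56,0.95,0,0,0,0.18],
  [1,0.56,0.95,0,0,0,0.18],
  [1,0.56,0.95,0,0,0,0.18],
  [1,0.56,0.95,0,0,0,0.18],
  [1,0.3,0.5,0,0,0,0.1],
  [1,0,0,0,0,0,0.05],
  [1,0,0,0,0,0,0],
])

```text
time_s: 2.48
tcp_pos: [0.4809, 0.0995, 0.3096]
ee_rot: [[-0.999, -0.041, -0.002], [-0.041, 0.999, -0.0], [0.002, -0.0, -1.0]]
wrist_force: [-0.7, -0.3, -0.0]
grip_width: 0.0856
gripper_force: 0.0
```

Run:
```python
from h import *
show()
m=camera_model("wrist");print({k:np.round(v,4).tolist() for k,v in m.items()})
np.save("m1.npy",m,allow_pickle=True)
cv2.imwrite("pics/w1.png",camera("wrist")[:,:,::-1])
```

```text
2.48 [0.4809 0.0995 0.3096] [-0.7 -0.3 -0. ] [-0.02  0.01  0.1 ] 0.0856 0.0
[[-0.999, -0.041, -0.002], [-0.041, 0.999, -0.0], [0.002, -0.0, -1.0]] [ 0.07 -0.01  0.18  1.76 -0.    0.03]
{'vfov': 60.7422, 'cx': 312.458, 'cy': 249.7271, 'dist': [-0.0358, 0.0, 0.0, 0.0, 0.0], 'T': [[-0.0409, 0.9443, 0.3265, 0.3977], [0.9992, 0.0386, 0.0133, 0.0958], [-0.0, 0.3268, -0.9451, 0.4404], [0.0, 0.0, 0.0, 1.0]]}
```

View pics/w1.png

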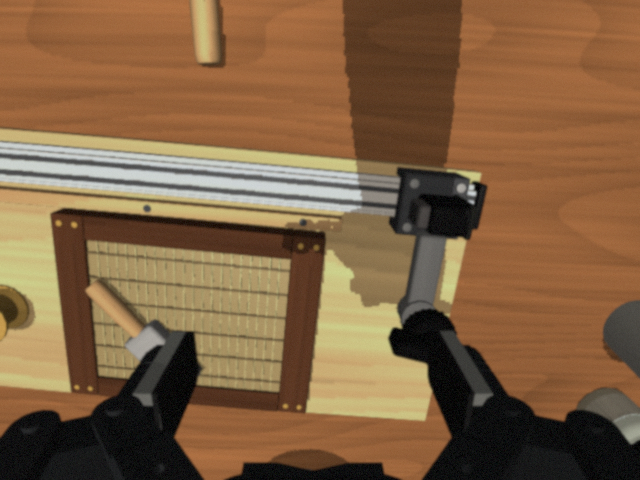

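Run:
```python
from h import *
m=np.load("m1.npy",allow_pickle=True).item()
a=cv2.imread("pics/w1.png")
q=onz("w",[(53,213),(325,235),(306,411),(72,390)],.046,m);print(q.round(4),np.linalg.norm(np.diff(q[[0,1,2,3,0]],axis=0),axis=1))
print("board",onz("w",[(481,173),(427,420)],.018,m).round(4))
print("endbar inner",onz("w",[(292,260),(278,392)],.042,m).round(4))
print("block",onz("w",[(398,170),(473,177),(394,231)],.064,m).round(4))
print("arm",onz("w",[(413,238),(446,238),(408,290),(437,292)],.084,m).round(4))
cv2.imwrite("pics/w1c.png",cv2.resize(a[150:380,290:500],None,fx=2.6,fy=2.6,interpolation=cv2.INTER_CUBIC))
```

```text
[[ 0.5057 -0.1603  0.046 ]
 [ 0.5178  0.1133  0.046 ]
 [ 0.7367  0.1019  0.046 ]
 [ 0.7204 -0.1747  0.046 ]] [0.27386641 0.2192336  0.27716342 0.21519087]
board [[0.4528 0.2721 0.018 ]
 [0.7695 0.2586 0.018 ]]
endbar inner [[0.5475 0.0806 0.042 ]
 [0.7139 0.0681 0.042 ]]
block [[0.4476 0.176  0.064 ]
 [0.4508 0.2461 0.064 ]
 [0.5056 0.1784 0.064 ]]
arm [[0.5058 0.1921 0.084 ]
 [0.5045 0.2224 0.084 ]
 [0.5578 0.1937 0.084 ]
 [0.5588 0.2218 0.084 ]]
```

View pics/w1c.png

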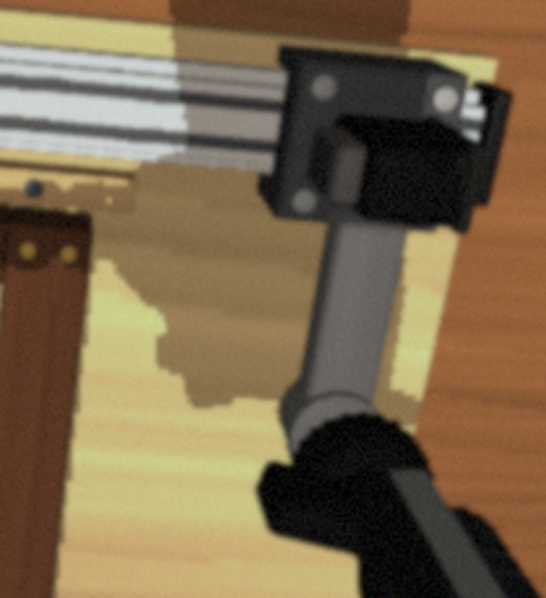

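Call:
drive_tool([
  [1,0,0.4,-0.2,0,0,-0.04],
  [1,-0.05,0.7,-0.4,0,0,-0.045],
  [1,0,0.7,-0.5,0,0,0],
  [1,0,0.6,-0.7,0,0,0],
  [1,0,0.25,-0.7,0,0,0],
  [1,0,0,-0.7,0,0,0],
  [1,0,0,-0.7,0,0,0],
  [1,0,0,0,0,0,0],
])

```text
time_s: 3.52
tcp_pos: [0.4769, 0.2042, 0.1515]
ee_rot: [[-0.999, 0.045, -0.006], [0.045, 0.999, -0.002], [0.006, -0.002, -1.0]]
wrist_force: [-0.0, 0.1, -0.0]
grip_width: 0.0852
gripper_force: 0.0
```

Run:
```python
from h import *
show()
m=camera_model("wrist");np.save("m2.npy",m,allow_pickle=True)
cv2.imwrite("pics/w2.png",camera("wrist")[:,:,::-1])
```

```text
3.52 [0.4769 0.2042 0.1515] [-0.   0.1 -0. ] [-0.04 -0.01  0.02] 0.0852 0.0
[[-0.999, 0.045, -0.006], [0.045, 0.999, -0.002], [0.006, -0.002, -1.0]] [ 0.28  0.04 -0.09  1.45 -0.    0.32]
```

View pics/w2.png

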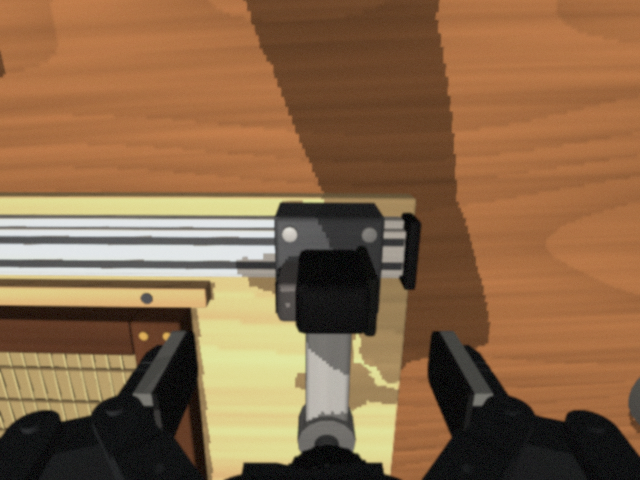

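Run:
```python
from h import *
m=np.load("m2.npy",allow_pickle=True).item()
print("arm",onz("w",[(307,338),(352,338),(306,400),(351,400)],.084,m).round(4))
print("grip",onz("w",[(298,330),(365,330),(303,250),(367,250)],.118,m).round(4))
print("block",onz("w",[(277,204),(383,206),(277,318)],.064,m).round(4))
print("proj grip guess",proj("w",[[.479-.013,.209-.017,.118],[.479+.013,.209-.017,.118],[.479+.013,.209+.017,.118],[.479-.013,.209+.017,.118]],m).round())
```

```text
arm [[0.5135 0.1991 0.084 ]
 [0.5146 0.224  0.084 ]
 [0.5552 0.1964 0.084 ]
 [0.5564 0.2229 0.084 ]]
grip [[0.4887 0.1967 0.118 ]
 [0.4901 0.2273 0.118 ]
 [0.4503 0.2011 0.118 ]
 [0.4516 0.2282 0.118 ]]
block [[0.4417 0.1861 0.064 ]
 [0.4454 0.2437 0.064 ]
 [0.511  0.181  0.064 ]]
proj grip guess [[284. 285.]
 [288. 337.]
 [362. 334.]
 [362. 282.]]
```

Call:
drive_tool([
  [1,0,0.12,-0.4,0,0,0],
  [1,0,0,-0.5,0,0,0],
  [1,0,0,-0.5,0,0,0],
  [1,0,0,-0.2,0,0,0],
  [1,0,0,0,0,0,0],
  [0,0,0,0,0,0,0],
  [0,0,0,0,0,0,0],
  [0,0,0,0,0,0,0],
  [0,0,0,0,0,0,0],
  [0,0,0,0,0,0,0],
], newtons=40)

```text
time_s: 4.82
tcp_pos: [0.4798, 0.2095, 0.0922]
ee_rot: [[-0.999, 0.044, 0.002], [0.044, 0.999, -0.001], [-0.002, -0.001, -1.0]]
wrist_force: [-1.7, -1.0, 5.2]
grip_width: 0.0366
gripper_force: 43.3
```

Call:
drive_tool([
  [0,-0.005,-0.1,0,0,0,0],
  [0,-0.013,-0.3,0,0,0,0],
  [0,-0.017,-0.4,0,0,0,0],
  [0,-0.017,-0.4,0,0,0,0],
  [0,-0.017,-0.4,0,0,0,0],
  [0,-0.017,-0.4,0,0,0,0],
  [0,-0.017,-0.4,0,0,0,0],
  [0,-0.005,-0.2,0,0,0,0],
  [0,0,0,0,0,0,0],
  [0,0,0,0,0,0,0],
])

```text
time_s: 6.08
tcp_pos: [0.4744, 0.1049, 0.0922]
ee_rot: [[-0.999, 0.044, 0.0], [0.044, 0.999, -0.002], [-0.0, -0.002, -1.0]]
wrist_force: [-4.7, -1.0, 8.4]
grip_width: 0.036
gripper_force: 42.9
```

Run:
```python
from h import *
show()
m=camera_model("wrist");np.save("m3.npy",m,allow_pickle=True)
a=camera("wrist")[:,:,::-1];s=camera("side")[:,:,::-1]
cv2.imwrite("pics/w3.png",a);cv2.imwrite("pics/s3.png",s)
b=cv2.resize(s[200:360,220:390],None,fx=3,fy=3,interpolation=cv2.INTER_CUBIC)[:480]
c=cv2.resize(a[240:480,120:400],None,fx=1,fy=1)
o=np.zeros((480,790,3),np.uint8);o[:,:510]=b;o[:240,510:]=c;cv2.imwrite("pics/v3.png",o)
```

```text
6.08 [0.4744 0.1049 0.0922] [-4.7 -1.   8.4] [-0.77  0.85 -0.12] 0.036 42.9
[[-0.999, 0.044, 0.0], [0.044, 0.999, -0.002], [-0.0, -0.002, -1.0]] [ 0.08 -0.03 -0.28  1.32 -0.    0.13]
```

View pics/v3.png

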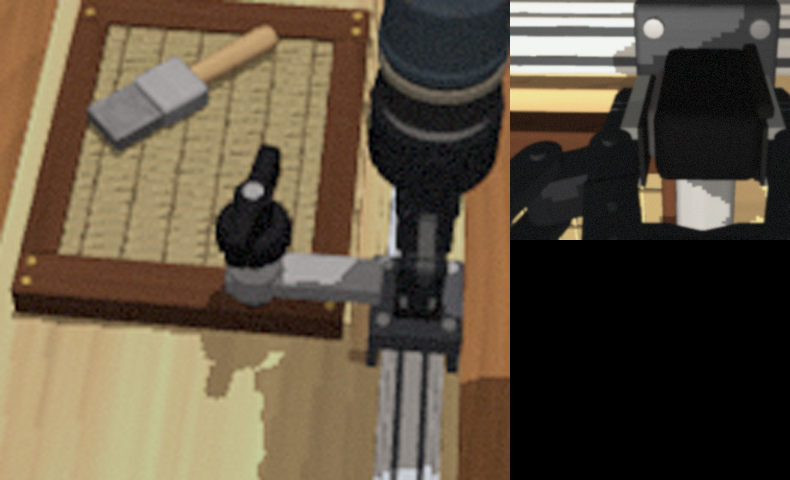

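Run:
```python
from h import *
m=np.load("m3.npy",allow_pickle=True).item()
W=lambda l:np.array(l,float)+[120-510,240]
print("inner edge",onz("w",W([(662,190),(662,215)]),.046,m).round(4))
print("arm w",onz("w",W([(676,185),(736,185),(676,220),(735,220)]),.084,m).round(4))
S=lambda l:np.array([220,200])+np.array(l)/3
print("arm s",onz("side",S([(320,257),(320,283)]),.084).round(4))
print("bar outer s",onz("side",S([(340,322),(250,315),(18,293)]),.046).round(4))
print("bar inner s",onz("side",S([(62,259),(160,264)]),.046).round(4))
print("knob s",onz("side",S([(254,190)]),.161).round(4))
a=cv2.imread("pics/w3.png")[400:480,230:370]
cv2.imwrite("pics/w3c.png",cv2.resize(a,None,fx=5,fy=5,interpolation=cv2.INTER_CUBIC))
```

```text
inner edge [[0.5554 0.0789 0.046 ]
 [0.5731 0.0775 0.046 ]]
arm w [[0.5176 0.0915 0.084 ]
 [0.5187 0.117  0.084 ]
 [0.5371 0.0901 0.084 ]
 [0.5383 0.1162 0.084 ]]
arm s [[0.5358 0.0967 0.084 ]
 [0.5353 0.1168 0.084 ]]
bar outer s [[0.5216 0.1203 0.046 ]
 [0.5799 0.1173 0.046 ]
 [0.7322 0.1062 0.046 ]]
bar inner s [[0.7068 0.078  0.046 ]
 [0.6414 0.0794 0.046 ]]
knob s [[0.5767 0.1042 0.161 ]]
```

View pics/w3c.png

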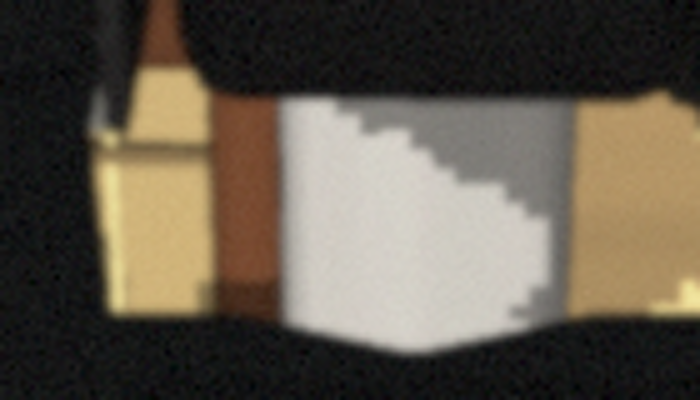

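Call:
drive_tool([
  [0,-0.003,-0.08,0,0,0,0],
  [0,-0.004,-0.08,0,0,0,0],
  [0,0,0,0,0,0,0],
  [0,0,0,0,0,0,0],
])

```text
time_s: 6.68
tcp_pos: [0.4741, 0.0991, 0.0922]
ee_rot: [[-0.999, 0.044, 0.0], [0.044, 0.999, -0.001], [-0.0, -0.001, -1.0]]
wrist_force: [-4.1, -0.7, 7.5]
grip_width: 0.0365
gripper_force: 43.7
```

Run:
```python
from h import *
show()
m=camera_model("wrist");np.save("m4.npy",m,allow_pickle=True)
a=camera("wrist")[:,:,::-1];s=camera("scene")[:,:,::-1];d=camera("side")[:,:,::-1]
cv2.imwrite("pics/w4.png",a);cv2.imwrite("pics/sc4.png",s);cv2.imwrite("pics/s4.png",d)
r=lambda a,f:cv2.resize(a,None,fx=f,fy=f,interpolation=cv2.INTER_CUBIC)
o=np.zeros((600,800,3),np.uint8);o[:360,:400]=r(s[180:300,300:433],3)[:360,:399].repeat(1,1) if 0 else r(s[180:300,300:433],3)[:360,:400] if r(s[180:300,300:433],3).shape[1]==400 else cv2.resize(s[180:300,300:433],(400,360))
o[:360,400:]=cv2.resize(d[220:340,240:373],(400,360))
o[360:,:420]=r(a[400:480,230:370],3)
cv2.imwrite("pics/v4.png",o)
```

```text
6.67 [0.4741 0.0991 0.0922] [-4.1 -0.7  7.5] [-0.56  0.81 -0.12] 0.0365 43.7
[[-0.999, 0.044, 0.0], [0.044, 0.999, -0.001], [-0.0, -0.001, -1.0]] [ 0.07 -0.04 -0.28  1.32 -0.    0.11]
```

View pics/v4.png

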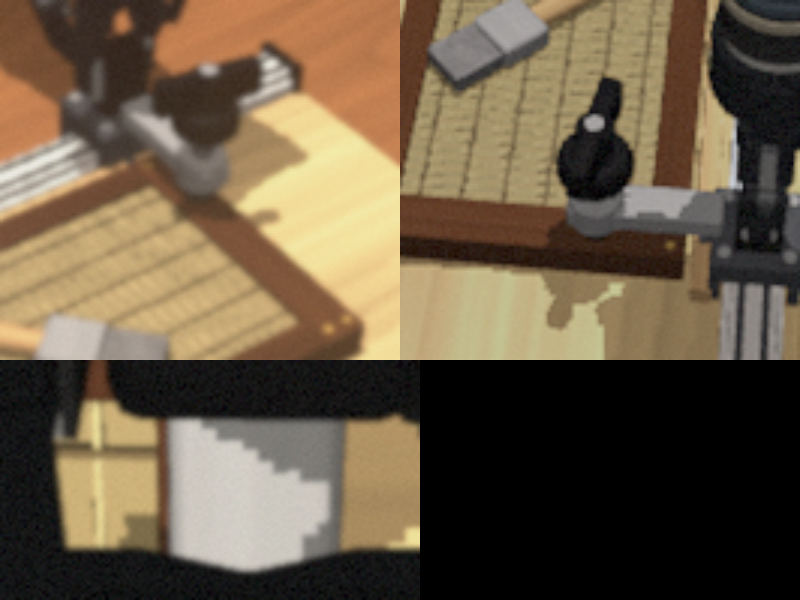

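Run:
```python
from h import *
m=np.load("m4.npy",allow_pickle=True).item()
W=lambda l:np.array(l,float)/3+[230,400]
print("inner",onz("w",W([(160,120)]),.046,m).round(4),"arm",onz("w",W([(168,120),(344,120)]),.084,m).round(4))
C=lambda l:np.array(l,float)/3+[300,180]
print("scene outer",onz("scene",C([(225,190),(360,325)]),.046).round(4),"inner",onz("scene",C([(150,188),(300,325)]),.046).round(4),"foot",onz("scene",C([(198,212)]),.052).round(4),"knobtop",onz("scene",C([(209,70)]),.161).round(4))
S=lambda l:np.array(l,float)/3+[240-400/3,220]
print("side outer",onz("side",S([(683,277-28),(400,235)]),.046).round(4),"knob",onz("side",S([(595,123)]),.161).round(4))
# edge profile in wrist row 440 and gradient subpixel
a=cv2.imread("pics/w4.png")
for v in(436,444):print([tuple(int(x) for x in a[v,u]) for u in range(276,292)])
```

```text
inner [[0.5623 0.0788 0.046 ]] arm [[0.5255 0.0851 0.084 ]
 [0.5266 0.1105 0.084 ]]
scene outer [[0.5853 0.1155 0.046 ]
 [0.7407 0.0964 0.046 ]] inner [[0.5512 0.0738 0.046 ]
 [0.7169 0.0649 0.046 ]] foot [[0.5968 0.0797 0.052 ]] knobtop [[0.5825 0.0936 0.161 ]]
side outer [[0.5198 0.1102 0.046 ]
 [0.7046 0.1067 0.046 ]] knob [[0.5763 0.0989 0.161 ]]
[(120, 177, 205), (122, 178, 206), (116, 172, 201), (124, 179, 207), (118, 175, 201), (106, 158, 182), (79, 118, 143), (48, 75, 106), (50, 69, 103), (63, 77, 104), (101, 108, 119), (139, 145, 150), (161, 168, 174), (174, 181, 186), (185, 190, 198), (190, 197, 202)]
[(122, 178, 206), (119, 176, 204), (120, 177, 205), (119, 177, 206), (119, 176, 203), (109, 163, 187), (83, 123, 151), (58, 86, 115), (50, 70, 106), (60, 75, 105), (98, 107, 120), (135, 143, 149), (164, 170, 174), (173, 180, 184), (182, 189, 193), (185, 195, 198)]
```

Call:
drive_tool([
  [1,0,0,0,0,0,0],
  [1,0,0,0,0,0,0],
  [1,0,0,0,0,0,0],
  [1,0,0,0.4,0,0,0],
  [1,0,0,0.8,0,0,0],
  [1,0,0,1,0,0,0],
  [1,0.2,0,1,0,0,0],
  [1,0.6,0,1,0,0,0],
  [1,0.8,-0.05,0.7,0,0,0],
  [1,0.7,-0.05,0.2,0,0,0],
  [1,0.3,0,0,0,0,0],
  [1,0,0,0,0,0,0],
])

```text
time_s: 8.32
tcp_pos: [0.5792, 0.0955, 0.2948]
ee_rot: [[-0.999, 0.044, 0.001], [0.044, 0.999, 0.0], [-0.001, 0.0, -1.0]]
wrist_force: [0.6, 0.4, 0.5]
grip_width: 0.0857
gripper_force: 0.0
```

Run:
```python
from h import *
show()
m=camera_model("wrist");np.save("m5.npy",m,allow_pickle=True)
a=camera("wrist")[:,:,::-1];cv2.imwrite("pics/w5.png",a);cv2.imwrite("pics/s5.png",camera("side")[:,:,::-1]);cv2.imwrite("pics/sc5.png",camera("scene")[:,:,::-1])
print(proj("w",[[.579,.0955,.16]],m), proj("w",[[.474,.1,.118]],m))
g=cv2.cvtColor(a,cv2.COLOR_BGR2GRAY)
u0,v0=proj("w",[[.579,.0955,.16]],m)[0].astype(int)
for v in range(v0-80,min(480,v0+80),4):print(''.join(" .:-=+*#%@"[9-min(9,int(g[v,u])//20)] for u in range(max(0,u0-110),min(640,u0+110),2)))
```

```text
8.32 [0.5792 0.0955 0.2948] [0.6 0.4 0.5] [-0.03  0.01 -0.03] 0.0857 0.0
[[-0.999, 0.044, 0.001], [0.044, 0.999, 0.0], [-0.001, 0.0, -1.0]] [0.05 0.24 0.41 1.75 0.   0.09]
[[312.70016409 237.05311683]] [[312.42625077  74.94058748]]
###############################################**=.        . ..-====...... .-=================================
###############################################**-.         ...:====.........-================================
--------=----=---===========++++++++++++*+++++#**=.         ...:+===.........-================================
..............:....:....:....::.........:....:***-.       .....:+===.........:-===============================
...:..........................:....-.........:***=.       .....-==-.   .......-===============================
::.::::.:::::.:::..:...............-:::::....:***-.       .....-===:          .-=======-======================
::--::::::::::------::::::-::::-------=-------***=.      ......-===:           -----==-==--=---===-----=----=-
:::::.:::...:::..............................:***=.      . ...:-===-::.        .-=---------
[... 2871 characters left out ...]
::==++++++++++++++++++============
-:--:-:--:::-::::-:--::::::-::::-:--::::-::::-*###*****#######*-:................:==+=+++===+=================
+-:--:::::::---::--::--:-:-::-:-:::::-::--:-:-*##******#######*=...:...............:=++=======================
%*+=--:::--::--:::-:::---:---::--:-:--::-::::-*##*****#*######*-....................-======+=::::.............
#%*+--:::-:::-::::-:::::::::-:::--::-::::-:::-*##**#*#*#######*-.....................::::::...................
+=---------::---::-:-::-::::-:::-:-::--::::::-*##****#*####**#*=:::::::::::::::::::::::::.::::::::.:::::......
===++++==+++++++==+++===++=++++=+++==++=-====+#*#*#***########*=:::::::::::::::::::::::::::::::::::...........
```

Run:
```python
from h import *
m=np.load("m5.npy",allow_pickle=True).item()
a=cv2.imread("pics/w5.png");g=cv2.cvtColor(a,cv2.COLOR_BGR2GRAY)
k=(g[215:260,295:335]>110).astype(np.uint8);n,l,st,ce=cv2.connectedComponentsWithStats(k)
for i in range(1,n):
    if st[i,4]>30:print("cap",st[i],onz("w",[ce[i]+[295,215]],.160,m))
L=[];
for v in (265,285,305,325):
    r=cv2.GaussianBlur(a[v-2:v+3].astype(np.float32).mean(0),(1,3),0)[:,2]  # red
    d=np.diff(r);i=280+np.argmin(d[280:305]);j=315+np.argmax(d[315:340])
    print(v,i,j,onz("w",[(i+.5,v),(j+.5,v)],.046,m)[:,:2].round(4).tolist())
for v in (157,165,173):
    r=a[v-2:v+3].astype(np.float32).mean(0)[:,2];print(v,r[296:345].astype(int).tolist())
# wing mask
bm=(g<55).astype(np.uint8);bm[:190]=0;bm[262:]=0;bm[:,:240]=0;bm[:,385:]=0
n,l,st,ce=cv2.connectedComponentsWithStats(bm);i=1+np.argmax(st[1:,4]);print(st[i])
ys,xs=np.where(l==i)
for u in (264,268,272,278,284,345,352,358,364,368):
    y=ys[xs==u];print(u,y.min(),y.max(),end=' | ') if len(y) else None
```

```text
cap [ 12  15  17  16 215] [[0.57943383 0.09693718 0.16      ]]
cap [33 35  7 10 56] [[0.5923884  0.10797895 0.16      ]]
265 292 327 [[0.6429, 0.0727], [0.6445, 0.1074]]
285 292 329 [[0.6646, 0.0714], [0.6663, 0.1088]]
305 292 327 [[0.6871, 0.07], [0.6887, 0.106]]
325 292 326 [[0.7104, 0.0686], [0.712, 0.1042]]
157 [90, 93, 92, 98, 123, 154, 177, 188, 189, 188, 188, 190, 190, 190, 191, 190, 190, 189, 190, 189, 188, 186, 184, 183, 182, 182, 183, 181, 180, 179, 175, 163, 141, 119, 110, 122, 130, 131, 132, 132, 136, 152, 176, 187, 188, 189, 190, 189, 189]
165 [92, 92, 92, 99, 122, 152, 176, 186, 189, 190, 190, 189, 189, 190, 190, 191, 189, 190, 189, 188, 186, 185, 182, 183, 183, 181, 179, 178, 179, 176, 174, 163, 143, 119, 107, 118, 125, 128, 128, 128, 131, 151, 176, 187, 189, 187, 189, 189, 188]
173 [92, 92, 93, 99, 122, 152, 175, 185, 188, 189, 189, 190, 189, 189, 189, 189, 189, 189, 188, 188, 186, 183, 182, 182, 182, 180, 177, 178, 177, 174, 172, 159, 140, 118, 111, 125, 134, 135, 138, 150, 169, 182, 188, 189, 189, 190, 190, 190, 189]
[ 259  191  113   67 4255]
264 212 235 | 268 210 236 | 272 211 237 | 278 212 238 | 284 213 240 | 345 219 251 | 352 226 252 | 358 227 253 | 364 229 254 | 368 232 252 |
```

Run:
```python
from h import *
m=np.load("m5.npy",allow_pickle=True).item()
a=cv2.imread("pics/w5.png").astype(np.float32)[:,:,2]
def cross(r,lo,hi):
    s=r[lo:hi];t=(s.max()+s.min())/2;k=np.where(np.diff(np.sign(s-t)))[0][0];return lo+k+(t-s[k])/(s[k+1]-s[k])
def fit(rows,lo,hi,z):
    p=[]
    for v in rows:
        try:p.append((cross(a[v-1:v+2].mean(0),lo,hi),v))
        except Exception:pass
    P=onz("w",p,z,m)[:,:2];c=np.polyfit(P[:,0],P[:,1],1);r=P[:,1]-np.polyval(c,P[:,0]);k=abs(r)<.0015
    c=np.polyfit(P[k,0],P[k,1],1);return k.sum(),c.round(4),"y@.5794=",np.polyval(c,.5794).round(4), "rms",r[k].std().round(5)
print("inner up",fit(range(166,196,2),286,299,.046))
print("inner lo",fit(range(264,340,3),286,300,.046))
print("outer lo",fit(range(270,340,3),319,334,.046))
print("arm L",fit(range(150,178,2),296,306,.084)); print("arm R",fit(range(150,178,2),321,331,.084))
for v in(300,):print(a[v-1:v+2].mean(0)[284:336].astype(int).tolist())
```

```text
inner up (np.int64(15), array([-0.0546,  0.1085]), 'y@.5794=', np.float64(0.0769), 'rms', np.float64(7e-05))
inner lo (np.int64(23), array([-0.0628,  0.1133]), 'y@.5794=', np.float64(0.0769), 'rms', np.float64(0.00037))
outer lo (np.int64(24), array([-0.0674,  0.1524]), 'y@.5794=', np.float64(0.1133), 'rms', np.float64(0.00038))
arm L (np.int64(14), array([-0.0493,  0.1139]), 'y@.5794=', np.float64(0.0854), 'rms', np.float64(3e-05))
arm R (np.int64(14), array([-0.0478,  0.1356]), 'y@.5794=', np.float64(0.1079), 'rms', np.float64(0.00011))
[156, 160, 159, 160, 163, 160, 160, 159, 142, 112, 88, 79, 83, 84, 83, 84, 87, 87, 87, 88, 84, 85, 87, 87, 85, 86, 83, 83, 84, 80, 80, 82, 82, 84, 85, 84, 84, 83, 80, 80, 76, 72, 83, 111, 140, 172, 186, 188, 187, 188, 189, 186]
```

Call:
drive_tool([
  [1,0,0.03,0,0,0,0.1],
  [1,0,0,-0.2,0,0,0.18],
  [1,0,0,-0.4,0,0,0.18],
  [1,0,0,-0.4,0,0,0.18],
  [1,0,0,-0.4,0,0,0.18],
  [1,0,0,-0.4,0,0,0.18],
  [1,0,0,-0.2,0,0,0.18],
  [1,0,0,0,0,0,0.18],
  [1,0,0,0,0,0,0],
  [1,0,0,0,0,0,0],
])

```text
time_s: 9.72
tcp_pos: [0.5783, 0.0968, 0.2148]
ee_rot: [[-0.254, -0.967, 0.001], [-0.967, 0.254, 0.0], [-0.0, -0.001, -1.0]]
wrist_force: [0.8, -0.5, 0.7]
grip_width: 0.0857
gripper_force: 0.0
```

Run:
```python
from h import *
show()
m=camera_model("wrist");a=camera("wrist")[:,:,::-1];cv2.imwrite("pics/w6.png",a)
g=cv2.cvtColor(a,cv2.COLOR_BGR2GRAY)
u0,v0=proj("w",[[.5794,.0969,.16]],m)[0].astype(int);print(u0,v0)
for v in range(max(0,v0-110),min(480,v0+150),6):print(v,''.join(" .:-=+*#%@"[9-min(9,int(g[v,u])//20)] for u in range(160,480,3)))
```

```text
9.72 [0.5783 0.0968 0.2148] [ 0.8 -0.5  0.7] [ 0.1   0.02 -0.05] 0.0857 0.0
[[-0.254, -0.967, 0.001], [-0.967, 0.254, 0.0], [-0.0, -0.001, -1.0]] [ 0.05  0.2   0.22  1.58  0.   -1.26]
312 288
178 :::::=::.........:-...........:-..::.    ..-:...........--.....*#*####*****++...-+%@#**: ..+*####%%%%%%%%##
184 ::::::-....:......--......  ..:-:..........:-...:..   ..--.....-######***##+*:..:=%@#**=::-+*##%%%%%%#+====
190 ::::::--.::........=...........:-......   .:-:...........-.....-######******+--**#%%%*++*++**%@@@@%%%%+====
196 :::::::=.....::.:..--...........-:..........:=++=+=.::-=+*#************-=***+*-=++*%%#******#%@@@@@@%%#*##%
202 :::::::-=:::.::.:.::=...........:-........::+##%@@@@@@@#*************#+=+###******++=--:::=*##@@@@@@@@@%%%%
208 :::::::-=:....:::...-=........:::===**#*****##@@@@@@@@@%#*#####%###******+=--::...........:*##%@@@@@@@@%%%%
214 ..::::::-+::::.::::::=-:-=**#**************##%@%%%%%%@@@#*****++=--:::....................:*##%@@@@@@@@@%%%
220 :::::::::=-::-=+*##**#*******************#%%##@%%%%%%%%%+::...............................:+##%@@@@@@@@@%%%
226 :::-=+**
[... 3319 characters left out ...]
========-====*@@@@@@@@@@%%==
406 @@@@@@@@@-    ....:-==========+====+===============+======+==================================#@%@@@@@@@%%##
412 @@@@@@@@*========+++==+========+====+===++================++==================================%@@@@@@@%%@@@
418 %@@@@@@#=============+==++==+===++===++====================++=================================+@@@@@@@%%@@@
424 %@@@@@%+===============++++==+=======++====+===============++==================================+@@@@@@%%@@@
430 %@@@@%==============+=====++===========+===++===============+===================================*@@@@%@@@@@
436 @@%@@+===============+=====++=+=====+=======++===============+===================================#@@@@@@@@@
```

Call:
drive_tool([
  [1,0.02,0,-0.4,0,0,0],
  [1,0,0,-0.5,0,0,0],
  [1,0,0,-0.5,0,0,0],
  [1,0,0,-0.28,0,0,0],
  [1,0,0,0,0,0,0],
  [0,0,0,0,0,0,0],
  [0,0,0,0,0,0,0],
  [0,0,0,0,0,0,0],
  [0,0,0,0,0,0,0],
  [0,0,0,0,0,0,0],
  [0,0,0,0,0,0,0],
  [0,0,0,0,0,0,0],
], newtons=60)

```text
time_s: 11.28
tcp_pos: [0.5792, 0.0969, 0.1478]
ee_rot: [[-0.252, -0.968, 0.0], [-0.968, 0.252, 0.0], [-0.0, -0.0, -1.0]]
wrist_force: [-2.9, 0.6, 5.5]
grip_width: 0.014
gripper_force: 59.3
```

```bash
python3 -c "from h import *;show()"
```

```text
11.28 [0.5792 0.0969 0.1478] [-2.9  0.6  5.5] [0.15 0.75 0.01] 0.014 59.3
[[-0.252, -0.968, 0.0], [-0.968, 0.252, 0.0], [-0.0, -0.0, -1.0]] [ 0.05  0.21  0.09  1.45  0.   -1.26]
```

Call:
drive_tool([
  [0,0,0,-0.005,0,0,-0.1],
  [0,0,0,-0.0065,0,0,-0.1],
  [0,0,0,-0.0065,0,0,-0.1],
  [0,0,0,-0.0065,0,0,-0.1],
  [0,0,0,0,0,0,0],
])

```text
time_s: 11.9
tcp_pos: [0.5793, 0.0968, 0.1469]
ee_rot: [[-0.609, -0.793, 0.001], [-0.793, 0.609, -0.0], [-0.0, -0.0, -1.0]]
wrist_force: [-2.3, -0.2, 5.2]
grip_width: 0.0139
gripper_force: 59.5
```

```bash
cat >> h.py <<'E'
def tq():
    s=state();R=s["ee_rot"];print(round(s["time_s"],2),"yaw",round(float(np.arctan2(R[1,1],R[0,1])),3),s["tcp_pos"].round(4),s["wrist_force"].round(1),"M",s["ft_torque"].round(3),"j6",s["joint_torque"][5].round(3),s["joint_pos"][5].round(3),round(s["grip_width"],4))
E
python3 -c "from h import *;tq()"
```

```text
11.9 yaw 2.487 [0.5793 0.0968 0.1469] [-2.3 -0.2  5.2] M [0.091 0.759 0.157] j6 0.249 -0.865 0.0139
```

Call:
drive_tool([
  [0,0,0,-0.0065,0,0,-0.1],
  [0,0,0,-0.0065,0,0,-0.1],
  [0,0,0,-0.0065,0,0,-0.1],
])

```text
time_s: 12.28
tcp_pos: [0.5792, 0.0967, 0.1461]
ee_rot: [[-0.818, -0.576, 0.0], [-0.576, 0.818, -0.0], [-0.0, -0.0, -1.0]]
wrist_force: [-2.8, 0.3, 5.9]
grip_width: 0.0141
gripper_force: 59.5
```

```bash
python3 -c "from h import *;tq()"
```

```text
12.28 yaw 2.185 [0.5792 0.0967 0.1461] [-2.8  0.3  5.9] M [0.002 0.818 0.251] j6 -0.292 -0.562 0.0141
```

Call:
drive_tool([
  [0,0,0,-0.0065,0,0,-0.1],
  [0,0,0,-0.0065,0,0,-0.1],
])

```text
time_s: 12.52
tcp_pos: [0.5792, 0.0966, 0.1456]
ee_rot: [[-0.916, -0.402, 0.0], [-0.402, 0.916, -0.0], [-0.0, -0.0, -1.0]]
wrist_force: [-2.0, -0.4, 5.8]
grip_width: 0.0136
gripper_force: 59.5
```

```bash
python3 -c "from h import *;tq()"
```

```text
12.53 yaw 1.984 [0.5792 0.0966 0.1456] [-2.  -0.4  5.8] M [-0.006  0.865  0.198] j6 -0.292 -0.362 0.0136
```

Call:
drive_tool([
  [0,0,0,-0.0065,0,0,-0.1],
  [0,0,0,-0.0065,0,0,-0.1],
])

```text
time_s: 12.78
tcp_pos: [0.5791, 0.0966, 0.1451]
ee_rot: [[-0.977, -0.212, 0.0], [-0.212, 0.977, -0.0], [0.0, -0.0, -1.0]]
wrist_force: [-3.5, -0.4, 7.1]
grip_width: 0.0137
gripper_force: 59.6
```

```bash
python3 -c "from h import *;tq()"
```

```text
12.78 yaw 1.784 [0.5791 0.0966 0.1451] [-3.5 -0.4  7.1] M [-0.02   0.941  0.202] j6 -0.292 -0.162 0.0137
```

Call:
drive_tool([
  [0,0,0,-0.0065,0,0,-0.1],
  [0,0,0,-0.0065,0,0,-0.1],
])

```text
time_s: 13.02
tcp_pos: [0.579, 0.0966, 0.1446]
ee_rot: [[-1.0, -0.014, -0.0], [-0.014, 1.0, -0.0], [0.0, -0.0, -1.0]]
wrist_force: [-3.1, -0.0, 6.6]
grip_width: 0.014
gripper_force: 59.5
```

```bash
python3 -c "from h import *;tq()"
```

```text
13.03 yaw 1.584 [0.579  0.0966 0.1446] [-3.1 -0.   6.6] M [-0.033  0.905  0.161] j6 -0.292 0.038 0.014
```

Call:
drive_tool([
  [0,0,0,-0.0065,0,0,-0.1],
  [0,0,0,-0.0065,0,0,-0.1],
])

```text
time_s: 13.28
tcp_pos: [0.5789, 0.0966, 0.1441]
ee_rot: [[-0.983, 0.185, -0.0], [0.185, 0.983, -0.0], [0.0, -0.001, -1.0]]
wrist_force: [-4.4, -0.7, 6.9]
grip_width: 0.0139
gripper_force: 59.6
```

```bash
python3 -c "from h import *;tq()"
```

```text
13.28 yaw 1.384 [0.5789 0.0966 0.1441] [-4.4 -0.7  6.9] M [0.045 0.997 0.278] j6 -0.271 0.238 0.0139
```

```bash
cat >> h.py <<'E'
def tqa(n=3):
    M=[state()["ft_torque"][2]]
    for _ in range(n):camera("side");M.append(state()["ft_torque"][2])
    print("mean Mz",np.mean(M).round(3),np.round(M,3));tq()
E
python3 -c "from h import *;tqa()"
```

```text
mean Mz 0.192 [0.278 0.202 0.147 0.143]
13.43 yaw 1.387 [0.5789 0.0966 0.1441] [-4.1  0.3  5.2] M [0.036 0.963 0.143] j6 0.209 0.235 0.0138
```

Call:
drive_tool([
  [0,0,0,-0.0065,0,0,-0.1],
  [0,0,0,-0.003,0,0,-0.05],
])

```text
time_s: 13.68
tcp_pos: [0.5788, 0.0966, 0.1438]
ee_rot: [[-0.944, 0.329, -0.0], [0.329, 0.944, -0.0], [0.0, -0.001, -1.0]]
wrist_force: [-4.6, -0.2, 6.4]
grip_width: 0.0135
gripper_force: 59.6
```

```bash
python3 -c "from h import *;tqa()"
```

```text
mean Mz 0.219 [0.288 0.239 0.153 0.197]
13.82 yaw 1.238 [0.5788 0.0966 0.1437] [-3.8 -0.2  6.9] M [0.054 1.015 0.197] j6 0.229 0.385 0.0136
```

Call:
drive_tool([
  [0,0,0,-0.0065,0,0,-0.1],
  [0,0,0,-0.003,0,0,-0.05],
])

```text
time_s: 14.08
tcp_pos: [0.5787, 0.0966, 0.1434]
ee_rot: [[-0.885, 0.466, -0.001], [0.466, 0.885, -0.0], [0.0, -0.001, -1.0]]
wrist_force: [-3.9, -0.6, 7.7]
grip_width: 0.014
gripper_force: 59.7
```

```bash
python3 -c "from h import *;tqa()"
```

```text
mean Mz 0.262 [0.299 0.264 0.254 0.232]
14.22 yaw 1.088 [0.5787 0.0966 0.1434] [-4.2 -0.5  6.9] M [1.000e-03 1.112e+00 2.320e-01] j6 0.259 0.534 0.014
```

Call:
drive_tool([
  [0,0,0,-0.0065,0,0,-0.1],
])

```text
time_s: 14.35
tcp_pos: [0.5787, 0.0966, 0.1432]
ee_rot: [[-0.833, 0.553, -0.001], [0.553, 0.833, -0.0], [0.0, -0.001, -1.0]]
wrist_force: [-4.5, -0.2, 8.0]
grip_width: 0.0138
gripper_force: 59.7
```

```bash
python3 -c "from h import *;tqa()"
```

```text
mean Mz 0.25 [0.335 0.264 0.219 0.184]
14.5 yaw 0.988 [0.5787 0.0967 0.1432] [-4.5  0.5  7.4] M [0.036 1.088 0.184] j6 0.278 0.635 0.0141
```

Call:
drive_tool([
  [0,0,0,-0.0065,0,0,-0.1],
])

```text
time_s: 14.62
tcp_pos: [0.5786, 0.0967, 0.143]
ee_rot: [[-0.774, 0.633, -0.001], [0.633, 0.774, -0.0], [0.0, -0.001, -1.0]]
wrist_force: [-5.4, -1.1, 7.6]
grip_width: 0.0141
gripper_force: 59.8
```

```bash
python3 -c "from h import *;tqa()"
```

```text
mean Mz 0.295 [0.396 0.29  0.263 0.232]
14.78 yaw 0.888 [0.5786 0.0967 0.143 ] [-4.7 -0.5  6.7] M [0.018 1.122 0.232] j6 0.297 0.735 0.0135
```

Call:
drive_tool([
  [0,0,0,-0.006,0,0,-0.1],
])

```text
time_s: 14.9
tcp_pos: [0.5786, 0.0967, 0.1428]
ee_rot: [[-0.707, 0.707, -0.001], [0.707, 0.707, -0.0], [0.0, -0.001, -1.0]]
wrist_force: [-4.7, -0.7, 7.6]
grip_width: 0.0137
gripper_force: 59.8
```

```bash
python3 -c "from h import *;tqa()"
```

```text
mean Mz 0.299 [0.355 0.304 0.26  0.28 ]
15.05 yaw 0.788 [0.5786 0.0967 0.1427] [-4.8  0.2  7.1] M [0.079 1.123 0.28 ] j6 0.317 0.834 0.0139
```

Call:
drive_tool([
  [0,0,0,-0.006,0,0,-0.08],
])

```text
time_s: 15.18
tcp_pos: [0.5785, 0.0967, 0.1426]
ee_rot: [[-0.649, 0.761, -0.001], [0.761, 0.649, -0.0], [0.0, -0.001, -1.0]]
wrist_force: [-4.7, -0.5, 7.7]
grip_width: 0.0139
gripper_force: 59.8
```

```bash
python3 -c "from h import *;tqa()"
```

```text
mean Mz 0.331 [0.408 0.347 0.289 0.279]
15.32 yaw 0.708 [0.5785 0.0968 0.1426] [-5.3  0.1  8. ] M [0.07  1.193 0.279] j6 0.334 0.914 0.0138
```

Call:
drive_tool([
  [0,0,0,-0.005,0,0,-0.08],
])

```text
time_s: 15.45
tcp_pos: [0.5785, 0.0968, 0.1424]
ee_rot: [[-0.586, 0.81, -0.001], [0.81, 0.586, -0.0], [0.0, -0.001, -1.0]]
wrist_force: [-5.0, 0.0, 7.1]
grip_width: 0.0137
gripper_force: 59.9
```

```bash
python3 -c "from h import *;tqa()"
```

```text
mean Mz 0.349 [0.419 0.372 0.308 0.296]
15.6 yaw 0.628 [0.5785 0.0968 0.1424] [-5.3 -0.   6.6] M [0.046 1.154 0.296] j6 0.351 0.994 0.0138
```

Call:
drive_tool([
  [0,0,0,-0.005,0,0,-0.08],
])

```text
time_s: 15.72
tcp_pos: [0.5784, 0.0968, 0.1423]
ee_rot: [[-0.52, 0.854, -0.001], [0.854, 0.52, -0.0], [0.0, -0.001, -1.0]]
wrist_force: [-5.1, 0.0, 8.7]
grip_width: 0.0138
gripper_force: 59.9
```

```bash
python3 -c "from h import *;tqa()"
```

```text
mean Mz 0.358 [0.41  0.354 0.34  0.33 ]
15.88 yaw 0.548 [0.5784 0.0969 0.1423] [-5.8 -0.1  7.5] M [0.118 1.221 0.33 ] j6 0.367 1.074 0.0137
```

Call:
drive_tool([
  [0,0,0,-0.005,0,0,-0.08],
])

```text
time_s: 16.0
tcp_pos: [0.5784, 0.0969, 0.1421]
ee_rot: [[-0.45, 0.893, -0.001], [0.893, 0.45, -0.0], [0.0, -0.001, -1.0]]
wrist_force: [-5.8, -0.4, 8.5]
grip_width: 0.014
gripper_force: 59.9
```

```bash
python3 -c "from h import *;tqa()"
```

```text
mean Mz 0.359 [0.398 0.358 0.332 0.346]
16.15 yaw 0.468 [0.5784 0.0969 0.1421] [-4.6  0.6  8. ] M [0.136 1.295 0.346] j6 0.386 1.154 0.0137
```

Call:
drive_tool([
  [0,0,0,-0.005,0,0,-0.08],
])

```text
time_s: 16.27
tcp_pos: [0.5784, 0.0969, 0.1419]
ee_rot: [[-0.377, 0.926, -0.001], [0.926, 0.377, 0.0], [0.0, -0.001, -1.0]]
wrist_force: [-6.2, -0.2, 8.5]
grip_width: 0.014
gripper_force: 60.0
```

```bash
python3 -c "from h import *;tqa()"
```

```text
mean Mz 0.392 [0.457 0.414 0.341 0.355]
16.43 yaw 0.388 [0.5784 0.097  0.1419] [-6.5  0.1  8.4] M [0.11  1.273 0.355] j6 0.403 1.234 0.0139
```

Call:
drive_tool([
  [0,0,0,-0.004,0,0,-0.08],
])

```text
time_s: 16.55
tcp_pos: [0.5786, 0.0971, 0.1419]
ee_rot: [[-0.301, 0.954, -0.001], [0.954, 0.301, 0.0], [0.001, -0.0, -1.0]]
wrist_force: [-4.3, 0.8, 8.6]
grip_width: 0.0139
gripper_force: 59.9
```

```bash
python3 -c "from h import *;tqa()"
```

```text
mean Mz 0.099 [0.158 0.047 0.074 0.117]
16.7 yaw 0.307 [0.5787 0.0971 0.1419] [-5.3  1.1  9.1] M [0.137 1.288 0.117] j6 0.097 1.315 0.0139
```

Call:
drive_tool([
  [0,0,0,0,0,0,-0.08],
])

```text
time_s: 16.82
tcp_pos: [0.5788, 0.0971, 0.1419]
ee_rot: [[-0.223, 0.975, -0.0], [0.975, 0.223, 0.001], [0.001, -0.0, -1.0]]
wrist_force: [-3.4, 1.6, 8.3]
grip_width: 0.014
gripper_force: 59.7
```

```bash
python3 -c "from h import *;tqa()"
```

```text
mean Mz -0.114 [-0.104 -0.144 -0.099 -0.11 ]
16.98 yaw 0.227 [0.5789 0.0971 0.1423] [-4.9  0.8  9.9] M [ 0.213  1.322 -0.11 ] j6 -0.05 1.396 0.0141
```

Call:
drive_tool([
  [0,0,0,0,0,0,-0.06],
])

```text
time_s: 17.1
tcp_pos: [0.5787, 0.0971, 0.1423]
ee_rot: [[-0.165, 0.986, -0.0], [0.986, 0.165, 0.001], [0.001, -0.0, -1.0]]
wrist_force: [-5.5, -0.1, 10.6]
grip_width: 0.0138
gripper_force: 60.0
```

```bash
python3 -c "from h import *;tqa()"
```

```text
mean Mz 0.068 [0.161 0.049 0.018 0.043]
17.25 yaw 0.167 [0.5787 0.0971 0.1423] [-4.   0.4  9.9] M [0.212 1.416 0.043] j6 0.035 1.455 0.014
```

Call:
drive_tool([
  [1,0,0,0,0,0,0],
  [1,0,0,0,0,0,0],
  [1,0,0,0,0,0,0],
  [1,0,0,0,0,0,0],
  [1,0,0,0.3,0,0,0],
  [1,0,0,0.6,0,0,0],
  [1,0,0,0.8,0,0,0],
  [1,0,0,0.8,0,0,0],
  [1,0,0,0.8,0,0,0],
  [1,0,0,0.5,0,0,0],
  [1,0,0,0,0,0,0],
  [1,0,0,0,0,0,0],
])

```text
time_s: 18.75
tcp_pos: [0.5792, 0.0968, 0.292]
ee_rot: [[-0.166, 0.986, -0.001], [0.986, 0.166, -0.0], [0.0, -0.001, -1.0]]
wrist_force: [0.4, -0.4, -0.7]
grip_width: 0.0855
gripper_force: 0.0
```

Run:
```python
from h import *
show()
m=camera_model("wrist");a=camera("wrist")[:,:,::-1];cv2.imwrite("pics/w7.png",a);cv2.imwrite("pics/s7.png",camera("side")[:,:,::-1])
g=cv2.cvtColor(a,cv2.COLOR_BGR2GRAY)
print(proj("w",[[.5794,.0969,.154]],m)[0])
u0,v0=proj("w",[[.5794,.0969,.154]],m)[0].astype(int)
for v in range(max(0,v0-90),min(480,v0+90),6):print(v,''.join(" .:-=+*#%@"[9-min(9,int(g[v,u])//20)] for u in range(190,440,3)))
# mould/brush/reel moved? compare side frames away from arm
d=cv2.absdiff(cv2.imread("pics/s7.png"),cv2.imread("pics/side0.png")).max(2)
print("reel",(d[160:195,275:310]>40).sum(),"brush/left mould",(d[195:300,225:285]>40).sum())
```

```text
18.75 [0.5792 0.0968 0.292 ] [ 0.4 -0.4 -0.7] [-0.03 -0.04  0.01] 0.0855 0.0
[[-0.166, 0.986, -0.001], [0.986, 0.166, -0.0], [0.0, -0.001, -1.0]] [ 0.05  0.24  0.41  1.74 -0.    1.46]
[311.15709939 237.18379545]
147 #%%%%%#*##---:+======-======-=--=====--------=-=========-======----==--=--==========
153 ############%%%%%*=++=:   ..  .-=====-------=-=-=======--=====---====--=-===========
159 @@%%######++*##%%=...+.  ...   -====-----.---=--==============---===----============
165 @@@@@@@@@*. .+*@*==========:.. -==----------=--=======-=======---==-----=========-..
171 @@@@@@@%##+++*#%+==+*=+*++==-=====-..:------==-==============---==--==--:-.:-=-:....
177 @@@@@@@###++*###+++++*%%%%%%%@%#*+=--=@@@@@@+--=============---===-:    . ..........
183 #%@@@@@###.    ..:-=+*####%%%%%%%%%@@@@@@@@@*-=======-:====----::         ..........
189 #@@@@@@##+               .-=****####%%@@@@@@@%%%#*++=-::..             . ...........
195 %@@@@@%#+-                       -=*%@@@@%@@@@%%%%%%%%%%%#*+=-==..      ............
201 %@@@@@#++:                       =@@@@@@@@@@@@@@@##%#*****###%%@%%#*======-........
[... 1112 characters left out ...]
%%%%%@+..-...:.::.--:::....:=::::::::--:::-#*#
285   +: . +.. ..:+**#*##**+...:-:.::::..-#%%%%#:::-::.:..::=:.::::::--:::::..:=::::#*##
291  :+ .  -.  ..=*#*#**#**:..:-:.......:-..::::::-:.:.:.:.--:::::::-=:.::-:::=::::+*###
297  =+ : :..  ..+**####**+:.::-........-::...::::-...:::::=::::::::=-:::::::--:::=#*#*#
303  +- - =..  .:***#*##*#-...::..::-:::-::.:...:=::::::::-::.:::::--::::::::=:::-#**###
309  *: : =.  ..=**##*#***:..:--:::::::-::.::--:-:::::::::=::::::::=::::.:::+::::**#####
315 :+ . .-.  ..+**#*##**+::::=:::::..:=::::::::=::.:::-:=::::::::-::::::::=-:::=#*#####
321 == : -..  .:+*******#-:::-:::.::::-:::::::::::::::::=-:::.:::-=:::::::-=:::-########
reel 1084 brush/left mould 220
```

```bash
python3 -c "from cell import *;print(finish_job())"
```

```text
the job is handed in; nothing more can be done
None
```

The clamp is locked with its foot over the end bar, I estimate about 2 mm off the middle on the outer side. The knob was turned down to its first click and not pressed towards a second one. I then let go of everything and handed the job in at about 19 s, but I did not re-check that the brush and reel are undisturbed: the arm hid the reel in the last picture.

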